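# Pack a scanner kit in two layers

### The arm

A 7-joint arm with a two-finger parallel gripper is mounted at the origin on the work surface. World frame = base frame: x ahead of the robot, y to its left, z up, the work surface at z = 0. Lengths are in m, angles in degrees, forces in N, time in s.
With the tool pointing down it reaches from about 0.425 to 0.875 m from the base axis. Payload 4.7 kg.
Tool frame: the origin (TCP) lies on the mounting face of the last link; the fingertips stand 182 mm ahead of it and the grasp point (between the pads) lies 164 mm ahead of it; z points along the fingers, x is the direction in which the jaws open and shut, and the axes are right-handed (so a half turn about z gives the same grasp; the last joint's range is limited). The gripper opens to 87 mm and grips with 3 to 60 N. Pads are 19 mm wide; open, the fingers measure 117 mm over their backs; the gripper's body (75 mm by 190 mm) begins 51 mm behind the grasp point.
Start: joints at [-71.843, 18.392, -4.016, 83.108, 1.295, 78.541, -3.26], TCP at [0.194, 0.62, 0.405] pointing down, gripper open.
Joint ranges: [-163.93, 163.93], [-17.29, 119.83], [-79.2, 71.16], [3.27, 140.29], [-89.18, 269.18], [5.43, 117.66], [-154.24, 154.24]. Speed limits (degrees/s): [147.25, 147.25, 180, 180, 180, 180, 180].

### API

Orientations are given as [roll, pitch, yaw] about the fixed x, y, z axes, in that order (R = Rz(yaw) Ry(pitch) Rx(roll)).
In Python, from cell import status, cams, env, outline_of, landmark_of gives the robot as it stands. The module is installed in compiled form; this text tells all that it offers.
- The arm moves only by the tool jog_arm, never from a script. Its argument "rows" is a list of rows, each a list of 7 numbers: the closure, from 0 (fully open) to 1 (shut), then the shift along the tool's x, y, z in m, then the turn, a rotation vector about the tool's x, y, z in degrees. A call has 1 to 12 rows; each row shifts and turns the commanded pose from where the row before left it, along the tool's axes as they then stand; what a row does not reach is not made up. A row lasts 1/12 s, in which the tool goes at most 41.7 mm and 7.16 degrees, less where a joint would pass 70% of its speed; a pose out of reach is approached as far as the arm can. A call with a gripper value outside its range is refused whole. The fingers move at their own pace and stop on an object; "grip_force" is the grip in N (left out, the last holds). Time passes only in rows, so rows that do not move let the fingers close. It gives the time, the measured TCP pose, the force and the opening at its end, in the units of the state.
- status.get_obs(): the state, without advancing time (a new reading comes with each control period).
- cams.read_camera(name): name is "scene" or "top" or "wrist"; returns (picture, depth): 400x640x3 uint8, red, green, blue; 400x640 float32, m along the optical axis (not along the pixel's ray), 0 where there is no reading.
- cams.camera_params(name): a dict with "vfov" (degrees; the focal length in pixels is half the picture's height over the tangent of half this angle, whatever the lens; pixels are square), "cx", "cy" (the principal point, pixels), "eye" and "attitude" of the camera in the world. Camera axes: x right, y up, looking along -z (the intrinsics and any distortion apply to the point x, -y, -z); pixel columns grow to the right and rows downward; lengths in m; the calibration is good to about 2 mm. The wrist camera is an equidistant fisheye: a pixel r from the principal point sees the ray r / f radians off the axis. A picture is of the moment at which its call begins: read the wrist's pose just before it. camera_params takes no time and is no camera call; for the wrist camera it gives the pose at the moment of the call.
- env.sign_off(): hands the job in, once; it reports no verdict.
Trained networks look in the newest picture that a camera, given by its name, has taken for a name from the list of things; names that differ only in an ending like _2 or _b are one class to them, and where a whole thing is asked for, a point or a joint stands for the part that bears it (a point fixed in the world has none). Each returns a list of dicts, best first, with "conf" (0 to 1); they miss things now and then, are a little off and sometimes report something else, mostly with a low value. They report only what shows in the picture. A call takes as long as a camera call. They do not tell look-alikes from the thing itself.
- outline_of(camera, name): "pixels" (400x640 bool, what is visible of it) and "box" ([left, top, right, bottom] in pixels, round what is visible of it).
- landmark_of(camera, name): "position" ([row, column] in pixels: a listed point, or the origin of a listed thing).
The state is a dict: "time_s": time; "qpos": joint angles; "joint_velocities": joint speeds; "effort": joint torques, N m; "tool_pos": TCP position; "tool_rot": TCP orientation; "force": force on the tool from outside, world axes, zero at the start; "wrist_torque": the same for the moment, N m; "grip_width": finger opening in m.
Only numpy, scipy, OpenCV 4.12 (cv2) and the standard library are available. Lean on these libraries where they do the work, as an engineer would, in place of code of your own. Each camera call takes 0.05 s, during which the arm holds its last target. There are 200 camera calls.

### The job

Finish packing the scanner kit in the open two-layer carton: lay the white-and-blue adapter box flat on the carton's floor in the empty space beside the charcoal box already there, fold the hinged cardboard divider all the way down flat over both, then lay the light-grey scanner on its side on top of the divider, wholly inside the carton's walls. Set things down rather than dropping them, and leave the other things on the bench where they are.

Things in the scene. Friction and masses are not known exactly. Their poses are not given: they have to be found in the camera images.
- carton: Open brown corrugated carton, fixed on a flat black mat. Outside 250 (x) x 160 (y) x 66 mm high, walls 5, floor 4; inside 240 x 150. Origin: centre of the underside, z up. A 4 mm liner on the -y wall and a 10 mm ledge on the +y wall, both up to z = 42, narrow the bottom layer to y = -71 to 65. Top layer: the 240 x 150 space above the folded divider (top face at z = 46).
- divider (a joint): Divider: stiff brown cardboard flap, 232 along the crease x 145 x 4 mm, hinged along the carton's x axis. 1.571 rad = upright by the -y wall (free edge 187 mm above the bench), 0 = flat on the ledge; the free edge swings from up to +y. Starts at 1.46 to 1.571. The crease is stiff: it stays where left (about 0.07 N m moves it), so push it right down. Stops at 0.
- divider_hinge (a point): Fixed point on the crease, middle of its length; carton frame (0, -71, 42) mm. The divider turns about the carton's x axis through it. Axes as the carton's.
- divider_edge (a point): Middle of the divider's free edge, 145 mm from the crease, in a thumb notch 48 mm wide and 21 mm deep (no card there); on the face that ends on top (the outer, -y face while upright). Turns with the divider.
- bay (a point): Middle of the empty space of the bottom layer, on the carton's floor: carton frame (-50, -3, 4) mm. The space runs over carton x = -120 to 20, y = -71 to 65. Axes as the carton's.
- dock_box: Charcoal-grey box with a white label, 94 (x) x 122 (y) x 34 mm, 250 g, already lying in the +x end of the carton's bottom layer (carton x = 22 to 118); it stays there. Origin: centre of its underside.
- adapter_box: White box with a blue band, 56 (x) x 84 (y) x 34 mm high, about 160 g, lying flat on the bench. Origin: centre of its underside; z up.
- scanner: Light-grey pistol-shaped barcode scanner, orange trigger, lying on its side, about 200 g. Origin on its underside, z up. x runs along the handle from foot to head. Foot x = -83 to -57, y = -25 to 25; head x = 22 to 82, y = -31 to 75 (nose at +y); both 54 mm high. Centre of this 165 x 105 outline: (0, 22). Centre of mass near (7, 6).
- scanner_grip (a point): Middle of the free part of the handle, (-18, 0, 27) mm in the scanner's frame, 27 mm above what it lies on. Handle: x = -57 to 22, 36 mm wide (y = -18 to 18), z = 10 to 44; grip it across y. The trigger sticks out 7 mm on the +y side at x = 7 to 21. Axes as the scanner's.
- scanner_foot (a point): Middle of the scanner's foot end, (-83, 0, 27) mm in its frame.
- scanner_crown (a point): Back corner of the scanner's head, (82, -30, 27) mm in its frame.
- scanner_nose (a point): Front corner of the scanner's head, (82, 75, 27) mm in its frame.
- coffee_tin: Bystander: dark brown coffee tin with a red band, 144 mm across, 156 mm high. Origin: centre of the underside.
- mug: Bystander: white mug, 82 mm across, 92 mm high. Origin: centre of the underside.
- tape_roll: Bystander: amber roll of packing tape lying flat, 104 mm across, 48 mm high. Origin: centre of the underside.
- marker: Bystander: white marker pen with black cap, 130 mm long, lying on the bench. Origin below its middle.
- box_knife: Bystander: red box cutter, 105 x 40 x 12 mm, lying flat. Origin: centre of the underside.
There are look-alikes about, which are no part of the job. What is shaped like the scanner but turquoise is not meant.

How it is judged (in metres and radians):
On the way, in this order (a step that is already met when the one before it is completed fails the run):
1. the adapter box lies flat on the carton's floor beside the charcoal box, let go, with the divider still open (z of adapter_box in the frame of carton below 0.01 m and angle between adapter_box's own z axis and vertical below 0.12 rad and x of adapter_box in the frame of carton between -0.12 and 0.02 m and y of adapter_box in the frame of carton between -0.071 and 0.065 m and contact force between adapter_box and the fingers below 0.1 N and value of joint divider above 0.9 rad), for 0.2 s.
2. the divider is folded down flat over the bottom layer (value of joint divider below 0.08 rad and z of adapter_box in the frame of carton below 0.01 m), for 0.2 s.
At the end, for the whole second after the job is handed in: Both boxes flat (0.12 rad) on the carton's floor, underside within 10 mm, charcoal at +x, adapter at -x; divider within 0.08 rad of flat; scanner on its side on it (tilt 0.12 rad, underside at 38 to 56 mm), foot, crown and nose within 122 mm (x) and 77 mm (y) of the carton's centre, at rest (all of step 2 and angle between each of adapter_box, dock_box, scanner's own z axis and vertical below 0.12 rad and x of adapter_box in the frame of carton between -0.12 and 0.02 m and y of adapter_box in the frame of carton between -0.071 and 0.065 m and z of dock_box in the frame of carton below 0.01 m and x of dock_box in the frame of carton between 0.02 and 0.12 m and z of scanner in the frame of carton between 0.038 and 0.056 m and x of scanner_foot in the frame of carton between -0.122 and 0.122 m and y of scanner_foot in the frame of carton between -0.077 and 0.077 m and x of scanner_crown in the frame of carton between -0.122 and 0.122 m and y of scanner_crown in the frame of carton between -0.077 and 0.077 m and x of scanner_nose in the frame of carton between -0.122 and 0.122 m and y of scanner_nose in the frame of carton between -0.077 and 0.077 m and linear speed of scanner below 0.02 m/s); the robot touches nothing.
It fails at once if a bystander (coffee tin, mug, tape roll, marker or box knife) moved more than 40 mm (distance of any of coffee_tin, mug, tape_roll, marker, box_knife from where it was at the start of the episode above 0.04 m).
It fails at once if the adapter box or the scanner dropped: falling faster than 0.8 m/s (about 33 mm of fall) free of the fingers ((linear speed of scanner above 0.8 m/s and contact force between scanner and the fingers below 0.1 N) or (linear speed of adapter_box above 0.8 m/s and contact force between adapter_box and the fingers below 0.1 N)).
It also fails if it takes over 69 s, if anything falls off the work surface, if the arm or the gripper's body presses on something with over 40 N, if the wrist force passes 120 N, or if a joint passes its speed limit or range.

## Working session

There is one attempt and no reset: what is moved stays moved. The work goes in short steps, Python scripts to look and compute and a tool call to move; the robot and the scene stay as the last step left them, time stands still between calls to the robot, and variables do not carry over. Pictures are saved under pics/ and viewed, about 8 in all and at most 12, crops included, and the job is handed in when it is done.

Besides the shell and the picture viewer there is one more tool, called after ">>>" as a command line: name --pt "numbers of a row" for each row, then --argument value for the rest. jog_arm: Moves the arm, as the interface text tells. Its arguments: {"type":"object","properties":{"rows":{"type":"array"},"grip_force":{"type":"number"}},"required":["rows"]}

```bash
mkdir -p pics; cat > h.py <<'E'
import numpy as np, cv2
from scipy.spatial.transform import Rotation as R
from cell import status, cams, env, outline_of, landmark_of
def rot(a):
    a=np.array(a,float)
    if a.shape==(3,3): return a
    if a.size==4: return R.from_quat(a).as_matrix()
    return R.from_euler('xyz',a,degrees=True).as_matrix()
def rays(p,name,uv):
    uv=np.atleast_2d(uv).astype(float); f=200/np.tan(np.radians(p['vfov'])/2)
    d=(uv-[p['cx'],p['cy']])/f
    if name=='wrist':
        r=np.linalg.norm(d,axis=1)+1e-9; s=np.tan(r)/r; d=d*s[:,None]
    return np.c_[d[:,0],-d[:,1],-np.ones(len(d))]
def world(p,name,uv,depth):
    return np.array(p['eye'])+(rays(p,name,uv)*np.atleast_1d(depth)[:,None])@rot(p['attitude']).T
def onplane(p,name,uv,z):
    d=rays(p,name,uv)@rot(p['attitude']).T; e=np.array(p['eye'])
    return e+d*((z-e[2])/d[:,2])[:,None]
def cloud(p,name,depth,mask):
    v,u=np.nonzero(mask&(depth>0)); return world(p,name,np.c_[u,v],depth[v,u])
def save(n,im): cv2.imwrite('pics/'+n,im[:,:,::-1])
E
cat > a.py <<'E'
from h import *
o=status.get_obs(); print(o)
for c in ['top','scene']:
    p=cams.camera_params(c); im,d=cams.read_camera(c); save(c+'0.png',im); print(c,p)
    np.savez(c+'0.npz',im=im,d=d)
    for n in ['carton','divider','adapter_box','scanner','dock_box','coffee_tin','mug','tape_roll','marker','box_knife']:
        for q in outline_of(c,n)[:3]:
            if q['conf']<.3: continue
            P=cloud(p,c,d,q['pixels'])
            if len(P)<5: continue
            top=P[P[:,2]>np.percentile(P[:,2],95)-.008]
            r=cv2.minAreaRect((top[:,:2]*1000).astype(np.float32))
            print(n,round(q['conf'],2),np.round(q['box']),'zmax',round(np.percentile(P[:,2],95),3),'rect',np.round(r[0]),np.round(r[1]),round(r[2],1))
    for n in ['carton','bay','divider_hinge','divider_edge','adapter_box','scanner_grip','scanner_foot','scanner_crown','scanner_nose']:
        for q in landmark_of(c,n)[:2]:
            rc=q['position']; i,j=int(round(rc[0])),int(round(rc[1]))
            if 0<=i<400 and 0<=j<640: print(n,round(q['conf'],2),np.round(rc),np.round(world(p,c,[[rc[1],rc[0]]],[d[i,j]])[0],3))
E
python3 a.py
```

```text
{'time_s': 0.0, 'qpos': array([-71.84213718,  18.43992859,  -4.01350833,  83.17477401,
         1.29637543,  78.54100837,  -3.26111402]), 'joint_velocities': array([-0.01731189,  0.03050575, -0.00247514,  0.02502956,  0.00218147,
       -0.08246626, -0.00080542]), 'effort': array([ 4.11750925e-04, -4.91276872e+01, -4.03775359e-01, -3.12528992e+01,
       -6.39540888e-02,  4.35813633e-02,  1.71979000e-04]), 'tool_pos': array([0.19382916, 0.62021447, 0.40365218]), 'tool_rot': array([1.79992256e+02, 1.10399429e-01, 7.26491172e+01]), 'force': array([ 1.12171046, -0.70253247, -0.30543258]), 'wrist_torque': array([-0.01811397,  0.03554781,  0.01189882]), 'grip_width': 0.08684545810406087}
top {'vfov': 48.07015149869777, 'cx': 317.62406689210786, 'cy': 198.49918632138784, 'eye': array([0.39878487, 0.04022897, 1.19746664]), 'attitude': array([  4.81813023,  -0.36818177, -91.32982991])}
carton 0.78 [324. 106. 418. 234.] zmax 0.115 rect [ 560. -177.] [ 10. 232.] 78.7
divider 0.78 [395. 115. 416. 216.] zmax 0.187 rect [ 557. -174.] [  5. 225.] 78.3
adapter_box 0.56 [176. 182. 216. 213.] zmax 0.
[... 3168 characters left out ...]
126  0.006]
carton 0.6 [197. 246.] [ 0.563 -0.191  0.037]
bay 0.76 [203. 278.] [ 0.522 -0.111  0.008]
bay 0.61 [210. 412.] [ 0.356  0.249 -0.   ]
divider_hinge 0.98 [194. 250.] [ 0.548 -0.188  0.037]
divider_edge 0.7 [168. 242.] [ 0.463 -0.275  0.005]
adapter_box 0.78 [266. 425.] [0.521 0.348 0.033]
scanner_grip 0.96 [179. 474.] [0.202 0.375 0.048]
scanner_grip 0.67 [222. 366.] [0.481 0.154 0.048]
scanner_foot 0.9 [193. 488.] [0.197 0.43  0.002]
scanner_foot 0.8 [205. 378.] [0.421 0.162 0.056]
scanner_crown 0.98 [240. 337.] [0.546 0.098 0.003]
scanner_crown 0.87 [153. 451.] [0.151 0.285 0.057]
scanner_nose 0.75 [261. 368.] [0.58  0.207 0.039]
scanner_nose 0.58 [172. 432.] [0.221 0.257 0.028]
```

```bash
python3 - <<'E'
import cv2
a=cv2.imread('pics/top0.png')[60:380,130:530]; cv2.imwrite('pics/top0c.png',cv2.resize(a,None,fx=2,fy=1.875,interpolation=cv2.INTER_CUBIC))
E
```

```text
(no output)
```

View pics/top0c.png

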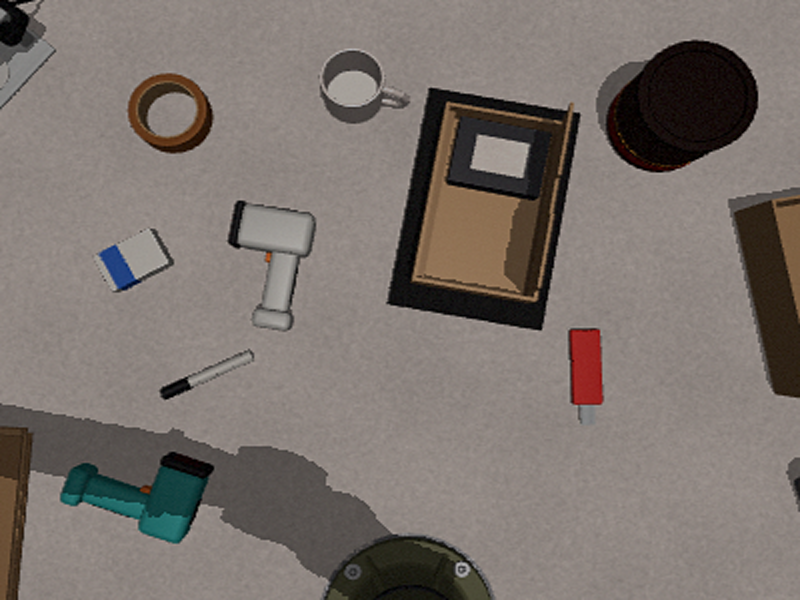

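The real (light-grey) scanner is at crop (275,265). The adapter is at (135,260), the carton at (490,200) with its divider on the right (-y) side, and the turquoise look-alike is at the lower left. Next I'll fit the exact poses from depth.

```bash
cat > b.py <<'E'
from h import *
t=np.radians(-11.7)
for c in ['top','scene']:
    D=np.load(c+'0.npz'); p=cams.camera_params(c)
    P=cloud(p,c,D['d'],np.ones((400,640),bool)); 
    S=P[(abs(P[:,0]-.58)<.2)&(abs(P[:,1]+.12)<.16)]
    rim=S[(S[:,2]>.060)&(S[:,2]<.073)]
    for th in [-12.5,-12,-11.7,-11.3]:
        A=R.from_euler('z',th,degrees=True).as_matrix(); q=rim@A
        lo,hi=np.percentile(q[:,:2],[1,99],axis=0); cen=(lo+hi)/2
        print(c,th,'size',np.round(hi-lo,4),'centre',np.round((A[:2,:2]@cen),4))
    dv=S[(S[:,2]>.09)]; A=R.from_euler('z',t).as_matrix(); q=dv@A
    for z0,z1 in [(.09,.12),(.15,.18),(.18,.19)]:
        m=(q[:,2]>z0)&(q[:,2]<z1)
        if m.sum()>5: print('div',z0,np.round([q[m,1].mean(),q[m,1].std()],4), np.round(np.percentile(q[m,0],[1,99]),3))
    dk=S[(S[:,2]>.034)&(S[:,2]<.044)]@A; dk=dk[dk[:,0]>.0]
    # scanner
    H=P[(abs(P[:,0]-.49)<.12)&(abs(P[:,1]-.175)<.11)&(P[:,2]>.02)]
    h=H[(H[:,0]>.43)&(H[:,0]<.49)]
    k=np.polyfit(h[:,0],h[:,1],1); print('handle dir',np.degrees(np.arctan(k[0])),'y at .47',np.polyval(k,.47))
    print('minrect',cv2.minAreaRect((H[:,:2]*1000).astype(np.float32)))
    f=np.array([(H[np.argmin(H@[np.cos(t),np.sin(t),0])]),(H[np.argmax(H@[np.cos(t),np.sin(t),0])])]); print(f)
E
python3 b.py
```

```text
top -12.5 size [0.2824 0.2634] centre [ 0.5993 -0.0694]
top -12 size [0.2839 0.2611] centre [ 0.5997 -0.0695]
top -11.7 size [0.2847 0.2596] centre [ 0.6    -0.0696]
top -11.3 size [0.2862 0.2577] centre [ 0.6001 -0.0697]
div 0.09 [0.0237 0.115 ] [0.47  0.751]
div 0.15 [-0.0584  0.0013] [0.47  0.697]
div 0.18 [-0.0576  0.0013] [0.469 0.698]
handle dir -12.962561168670435 y at .47 0.15450251075928623
minrect ((491.4558410644531, 174.73654174804688), (106.17369079589844, 165.85482788085938), 78.69437408447266)
[[0.40787167 0.17965981 0.0490818 ]
 [0.56802371 0.13475826 0.03787183]]
scene -12.5 size [0.2655 0.2546] centre [ 0.5896 -0.0698]
scene -12 size [0.2667 0.2546] centre [ 0.5899 -0.0707]
scene -11.7 size [0.2674 0.2547] centre [ 0.59   -0.0713]
scene -11.3 size [0.2687 0.2548] centre [ 0.5901 -0.072 ]
div 0.09 [-0.0309  0.0839] [0.47  0.748]
div 0.15 [-0.0595  0.0014] [0.471 0.699]
div 0.18 [-0.0582  0.0016] [0.471 0.699]
handle dir -15.770381861074897 y at .47 0.1579808475266848
minrect ((472.2726135253906, 177.81117248535156), (107.03507232666016, 207.65927124023438), 78.75509643554688)
[[0.37249555 0.20841616 0.02135933]
 [0.57381214 0.15607117 0.04534829]]
```

>>> jog_arm --pt "0 0.03 0.0295 0 0 0 6.8" --pt "0 0.03 0.0295 0 0 0 6.8" --pt "0 0.03 0.0295 0 0 0 6.8" --pt "0 0.03 0.0295 0 0 0 6.8" --pt "0 0.03 0.0295 0 0 0 6.8" --pt "0 0.03 0.0295 0 0 0 6.8"

```text
time_s: 2.5
tool_pos: [0.4351, 0.6687, 0.4041]
tool_rot: [-180.0, 0.0, 31.6]
force: [0.1, 0.8, 0.9]
grip_width: 0.0868
```

```bash
cat > c.py <<'E'
from h import *
A=R.from_euler('z',-11.7,degrees=True).as_matrix()
for c in ['top','scene']:
    D=np.load(c+'0.npz'); p=cams.camera_params(c)
    P=cloud(p,c,D['d'],np.ones((400,640),bool))@A
    q=P[(abs(P[:,0]-.584)<.15)&(abs(P[:,1]-.012)<.1)]
    rim=q[(q[:,2]>.061)&(q[:,2]<.072)]
    for s,m in [('-x',abs(rim[:,0]-.461)<.01),('+x',abs(rim[:,0]-.706)<.01)]:
        print(c,s,np.round(rim[m].mean(0),4),'y',np.round(np.percentile(rim[m][:,1],[1,99]),4),m.sum())
    m=(abs(rim[:,1]-.09)<.012)&(abs(rim[:,0]-.584)<.1); k=np.polyfit(rim[m,0],rim[m,1],1); print('+y wall',np.polyval(k,.584),np.degrees(k[0]),m.sum())
    dk=q[(q[:,2]>.034)&(q[:,2]<.044)&(q[:,0]>.6)&(abs(q[:,1])<.065)]; print('dock',np.round(np.percentile(dk[:,:2],[1,99],axis=0),4))
    dv=q[q[:,2]>.13]; dv=dv[abs(dv[:,1]+.058)<.02]; k=np.polyfit(dv[:,0],dv[:,1],1); print('divdir',np.degrees(k[0]))
E
python3 c.py
cat >> h.py <<'E'
def plan(xyz,yaw,o=None):
    "tool-frame shift after turning in place; dyaw about world z (tool z turn = -dyaw)"
    o=o or status.get_obs(); d=np.array(xyz)-o['tool_pos']; y0=o['tool_rot'][2]
    A=R.from_euler('xyz',[180,0,yaw],degrees=True).as_matrix()
    print('turn about tool z',round(-((yaw-y0+180)%360-180),2),'then shift tool',np.round(A.T@d,4),'|d|',round(np.linalg.norm(d),3))
E
python3 -c "
from h import *
plan([.505,.3485,.30],28.6)"
```

```text
top -x [4.623e-01 4.000e-04 6.550e-02] y [-0.0783  0.0805] 145
top +x [0.7059 0.0062 0.0652] y [-0.0676  0.0797] 150
+y wall 0.07949695959223166 -0.03829777193353677 89
dock [[ 0.6066 -0.0622]
 [ 0.7047  0.0572]]
divdir -0.05354397895734478
scene -x [0.4625 0.0051 0.067 ] y [-0.0734  0.0803] 130
scene +x [0.7059 0.0017 0.0673] y [-0.0809  0.0804] 150
+y wall 0.07943300709124926 -0.17312291316052922 109
dock [[ 0.6074 -0.0632]
 [ 0.7087  0.0576]]
divdir -0.004929957877411714
turn about tool z 3.03 then shift tool [-0.0919  0.3146  0.1041] |d| 0.344
```

>>> jog_arm --pt "0 0 0 0 0 0 3" --pt "0 -0.0092 0.0315 0.0104 0 0 0" --pt "0 -0.0092 0.0315 0.0104 0 0 0" --pt "0 -0.0092 0.0315 0.0104 0 0 0" --pt "0 -0.0092 0.0315 0.0104 0 0 0" --pt "0 -0.0092 0.0315 0.0104 0 0 0" --pt "0 -0.0092 0.0315 0.0104 0 0 0" --pt "0 -0.0092 0.0315 0.0104 0 0 0" --pt "0 -0.0092 0.0315 0.0104 0 0 0" --pt "0 -0.0092 0.0315 0.0104 0 0 0" --pt "0 -0.0092 0.0315 0.0104 0 0 0" --pt "0 0 0 0 0 0 0"

```text
time_s: 3.5
tool_pos: [0.5081, 0.3387, 0.2987]
tool_rot: [179.7, 0.3, 28.3]
force: [1.4, -1.7, -0.4]
grip_width: 0.0869
```

```bash
cat > w.py <<'E'
import sys
from h import *
c,n=sys.argv[1],sys.argv[2]
p=cams.camera_params(c); im,d=cams.read_camera(c); save(sys.argv[3],im)
for q in outline_of(c,n)[:2]:
    P=cloud(p,c,d,q['pixels']); 
    if len(P)<20: continue
    zt=np.percentile(P[:,2],90); T=P[abs(P[:,2]-zt)<.007]
    print(n,round(q['conf'],2),q['box'],'ztop',round(zt,4),cv2.minAreaRect((T[:,:2]*1000).astype(np.float32)))
E
python3 w.py wrist adapter_box w1.png; python3 -c "
from h import *
o=status.get_obs();print(o['tool_pos'],o['tool_rot'])"
```

```text
adapter_box 0.6 [286.2, 139.9, 357.1, 242.0] ztop 0.0346 ((503.745849609375, 349.928466796875), (57.09920883178711, 83.51217651367188), 27.819421768188477)
[0.50630469 0.345446   0.30056563] [1.79981899e+02 2.95236573e-02 2.86352050e+01]
```

View pics/w1.png

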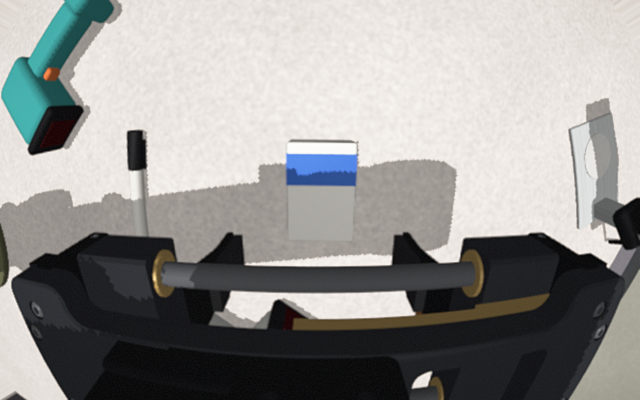

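The wrist picture shows the adapter box centred and square between the fingers (columns 286–357). Now I'll descend and grip.

>>> jog_arm --pt "0 -0.001 0.0 0.028 0 0 0" --pt "0 0 0 0.028 0 0 0" --pt "0 0 0 0.028 0 0 0" --pt "0 0 0 0.028 0 0 0" --pt "0 0 0 0 0 0 0" --pt "0 0 0 0 0 0 0" --pt "1 0 0 0 0 0 0" --pt "1 0 0 0 0 0 0" --pt "1 0 0 0 0 0 0" --pt "1 0 0 0 0 0 0" --pt "1 0 0 0 0 0 0" --pt "1 0 0 0 0 0 0" --grip_force 20

```text
time_s: 4.6
tool_pos: [0.5048, 0.347, 0.1894]
tool_rot: [-180.0, -0.0, 28.8]
force: [-0.7, -0.2, 2.4]
grip_width: 0.0558
```

>>> jog_arm --pt "1 0 0 -0.01 0 0 0" --pt "1 0 0 -0.02 0 0 0" --pt "1 0 0 -0.03 0 0 0" --pt "1 0 0 -0.03 0 0 0" --pt "1 0 0 -0.03 0 0 0" --pt "1 0 0 0 0 0 6.7" --pt "1 0 0 0 0 0 6.7" --pt "1 0 0 0 0 0 6.7" --pt "1 0 0 0 0 0 6.7" --pt "1 0 0 0 0 0 6.7" --pt "1 0 0 0 0 0 6.7" --pt "1 0 0 0 0 0 0"

```text
time_s: 5.6
tool_pos: [0.5045, 0.3468, 0.3091]
tool_rot: [180.0, 0.0, -11.5]
force: [0.4, -0.3, -1.2]
grip_width: 0.0557
```

```bash
cat >> h.py <<'E'
AC=R.from_euler('z',-11.7,degrees=True).as_matrix(); OC=np.array([.5721,-.1175,0])
def C(x,y,z): return OC+AC@np.array([x,y,z])
def inC(P): return (np.array(P)-OC)@AC
E
python3 -c "
from h import *
o=status.get_obs();print(o['tool_pos'],o['tool_rot'],o['grip_width'],o['force'])
plan(C(-.050,.003,.31),-11.7)"
```

```text
[0.5045265  0.34675216 0.3090724 ] [ 1.79984844e+02  6.48269547e-03 -1.15237798e+01] 0.0556873773658135 [ 0.44293905 -0.33268    -1.24577373]
turn about tool z 0.18 then shift tool [ 0.1103  0.4379 -0.0009] |d| 0.452
```

>>> jog_arm --pt "1 0.0085 0.0337 0 0 0 0" --pt "1 0.0085 0.0337 0 0 0 0" --pt "1 0.0085 0.0337 0 0 0 0" --pt "1 0.0085 0.0337 0 0 0 0" --pt "1 0.0085 0.0337 0 0 0 0" --pt "1 0.0085 0.0337 0 0 0 0" --pt "1 0.0085 0.0337 0 0 0 0" --pt "1 0.0085 0.0337 0 0 0 0" --pt "1 0.0085 0.0337 0 0 0 0" --pt "1 0.0085 0.0337 0 0 0 0" --pt "1 0.0085 0.0337 0 0 0 0" --pt "1 0.0085 0.0337 0 0 0 0"

```text
time_s: 6.6
tool_pos: [0.5247, -0.0714, 0.3093]
tool_rot: [-180.0, -0.0, -11.1]
force: [0.1, 0.0, -2.0]
grip_width: 0.0559
```

>>> jog_arm --pt "1 0.0083 0.0335 0 0 0 0" --pt "1 0 0 0 0 0 0" --pt "1 0 0 0 0 0 0" --pt "1 0 0 0 0 0 0"

```text
time_s: 6.93
tool_pos: [0.5266, -0.1037, 0.3089]
tool_rot: [-179.9, 0.0, -11.2]
force: [0.1, 1.3, -1.0]
grip_width: 0.0562
```

```bash
python3 - <<'E'
from h import *
o=status.get_obs();print(o['tool_pos'],o['tool_rot'],inC(o['tool_pos']))
p=cams.camera_params('top'); im,d=cams.read_camera('top'); save('t2.png',im[90:250,300:440].repeat(4,0).repeat(4,1))
for q in landmark_of('scene','bay'): print(q)
im,d=cams.read_camera('scene'); save('s2.png',im[110:310,180:400].repeat(3,0).repeat(3,1))
E
```

```text
[ 0.52656157 -0.10370746  0.30885692] [-1.79946086e+02  1.78706289e-02 -1.12447781e+01] [-0.04738922  0.00427135  0.30885692]
{'position': [202.6, 277.7], 'conf': 0.76}
{'position': [209.8, 411.9], 'conf': 0.61}
```

View pics/s2.png

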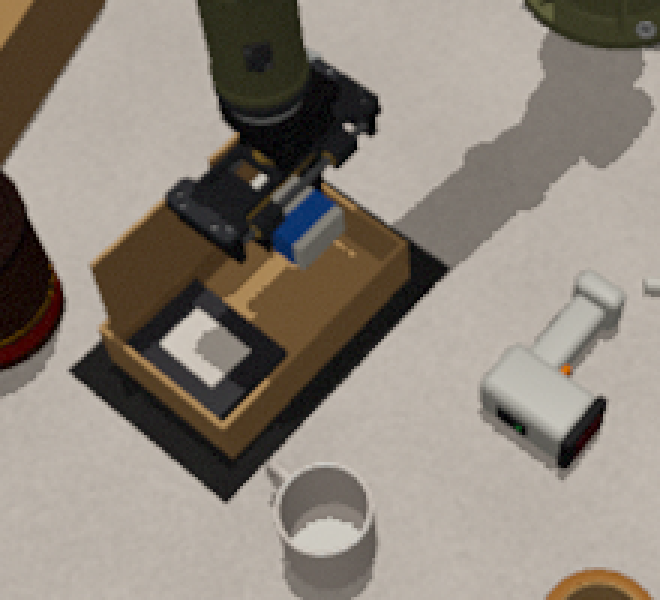

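The box is held over the empty bay, clear of the divider. I'll lower it and let go.

>>> jog_arm --pt "1 -0.002 0 0.028 0 0 0.4" --pt "1 0 0 0.028 0 0 0" --pt "1 0 0 0.026 0 0 0" --pt "1 0 0 0.016 0 0 0" --pt "1 0 0 0.01 0 0 0" --pt "1 0 0 0.005 0 0 0" --pt "1 0 0 0.003 0 0 0" --pt "1 0 0 0 0 0 0" --pt "1 0 0 0 0 0 0" --pt "1 0 0 0 0 0 0"

```text
time_s: 7.92
tool_pos: [0.5254, -0.1036, 0.1937]
tool_rot: [-180.0, -0.1, -11.7]
force: [-0.1, 0.2, -2.0]
grip_width: 0.0561
```

>>> jog_arm --pt "0.2 0 0 0 0 0 0" --pt "0.2 0 0 0 0 0 0" --pt "0.2 0 0 0 0 0 0" --pt "0.2 0 0 0 0 0 0" --pt "0.2 0 0 0 0 0 0" --pt "0.2 0 0 -0.02 0 0 0" --pt "0.2 0 0 -0.03 0 0 0" --pt "0.2 0 0 -0.036 0 0 0" --pt "0.2 0 0 -0.036 0 0 0" --pt "0.2 0 0 -0.036 0 0 0" --pt "0.2 0 0 -0.036 0 0 0" --pt "1 0 0 0 0 0 0"

```text
time_s: 8.92
tool_pos: [0.5266, -0.1048, 0.3944]
tool_rot: [-179.8, -0.7, -11.8]
force: [2.0, 0.5, -0.3]
grip_width: 0.0674
```

```bash
cat > chk.py <<'E'
from h import *
import sys
o=status.get_obs();print(np.round(o['tool_pos'],4),np.round(o['tool_rot'],2),'C',np.round(inC(o['tool_pos']),4),o['grip_width'],np.round(o['force'],1))
for c in ['top','scene']:
    p=cams.camera_params(c); im,d=cams.read_camera(c); save(c+sys.argv[1]+'.png',im)
    for n in sys.argv[2:]:
        for q in outline_of(c,n)[:2]:
            P=cloud(p,c,d,q['pixels'])
            if len(P)<20: continue
            P=inC(P); zt=np.percentile(P[:,2],90); T=P[abs(P[:,2]-zt)<.007]
            r=cv2.minAreaRect((T[:,:2]*1000).astype(np.float32)); print(c,n,round(q['conf'],2),'ztop',round(zt,4),'C-rect',np.round(r[0],1),np.round(r[1],1),round(r[2],1))
E
python3 chk.py 3 adapter_box dock_box divider; python3 -c "
from h import *
plan(C(-.030,-.105,.40),-11.7)"
```

```text
[ 0.5266 -0.1048  0.3944] [-179.82   -0.71  -11.77] C [-0.0472  0.0032  0.3944] 0.06738850188567912 [ 2.   0.5 -0.3]
top dock_box 0.97 ztop 0.0406 C-rect [69.5 35.2] [44.2 94.2] 89.3
scene adapter_box 0.79 ztop 0.0427 C-rect [-47.5   7.4] [84.  58.4] 88.2
scene divider 0.59 ztop 0.1756 C-rect [ 62.8 -59.5] [105.8   4.6] 0.3
turn about tool z -0.05 then shift tool [ 0.0196  0.109  -0.0147] |d| 0.112
```

>>> jog_arm --pt "1 0.005 0.027 -0.008 0 0 0" --pt "1 0.005 0.027 -0.007 0 0 0" --pt "1 0.005 0.027 0 0 0 0" --pt "1 0.005 0.028 0 0 0 0" --pt "1 0 0 0 0 0 0" --pt "1 0 0 0 0 0 0" --pt "1 0 0 0.02 0 0 0" --pt "1 0 0 0.024 0 0 0" --pt "1 0 0 0.024 0 0 0" --pt "1 0 0 0 0 0 0" --pt "1 0 0 0 0 0 0"

```text
time_s: 10.23
tool_pos: [0.522, -0.2129, 0.3325]
tool_rot: [-180.0, 0.2, -11.6]
force: [0.9, -0.3, -0.3]
grip_width: 0.0006
```

```bash
python3 chk.py 4 divider adapter_box
```

```text
[ 0.522  -0.2129  0.3325] [-179.98    0.2   -11.65] C [-0.0297 -0.1036  0.3325] 0.0005531471757378748 [ 0.9 -0.3 -0.3]
top divider 0.83 ztop 0.1862 C-rect [ -1.2 -58.6] [  4.8 229.6] 89.9
top adapter_box 0.65 ztop 0.04 C-rect [-47.7   7.7] [83.6 55.7] 88.9
scene divider 0.97 ztop 0.1805 C-rect [  0.5 -60.2] [  7.6 229.9] 89.8
scene adapter_box 0.86 ztop 0.0429 C-rect [-46.4   7. ] [56.5 85.5] 0.2
scene adapter_box 0.71 ztop 0.0205 C-rect [-298.8  318.9] [ 17.8 124.7] 36.9
```

The adapter lies flat in the bay and the finger is behind the divider, so I'll fold the divider along the arc.

>>> jog_arm --pt "1 0 -0.025 0.003 0 0 0" --pt "1 0 -0.013 0.001 0 0 0" --pt "1 0 -0.014 0.003 0 0 0" --pt "1 0 -0.013 0.004 0 0 0" --pt "1 0 -0.012 0.0065 0 0 0" --pt "1 0 -0.0115 0.0075 0 0 0" --pt "1 0 -0.0105 0.009 0 0 0" --pt "1 0 -0.009 0.0105 0 0 0" --pt "1 0 -0.0075 0.0115 0 0 0" --pt "1 0 -0.006 0.0125 0 0 0"

```text
time_s: 11.37
tool_pos: [0.5469, -0.0946, 0.2639]
tool_rot: [-180.0, 0.0, -11.7]
force: [0.6, -0.4, -0.5]
grip_width: 0.0007
```

>>> jog_arm --pt "1 0 -0.004 0.0115 0 0 0" --pt "1 0 -0.003 0.01 0 0 0" --pt "1 0 -0.01 0.01 0 0 0" --pt "1 0 -0.005 0.005 0 0 0" --pt "1 0 0 0.002 0 0 0" --pt "1 0 0 0 0 0 0" --pt "1 0 0 0 0 0 0" --pt "1 0 0 0 0 0 0"

```text
time_s: 12.03
tool_pos: [0.5507, -0.0751, 0.2283]
tool_rot: [180.0, 0.1, -11.8]
force: [-9.1, -1.3, 16.2]
grip_width: 0.0005
```

```bash
python3 chk.py 5 divider
```

```text
[ 0.5507 -0.0751  0.2283] [ 1.7997e+02  1.5000e-01 -1.1810e+01] C [-0.0295  0.0372  0.2283] 0.0004602411244915186 [-9.1 -1.3 16.2]
scene divider 0.83 ztop 0.051 C-rect [-1.1 -3.2] [231.9 138.3] 0.1
```

>>> jog_arm --pt "0 0 0 -0.03 0 0 0" --pt "0 0 0 -0.04 0 0 0" --pt "0 0 0 -0.04 0 0 0" --pt "0 0 0 0 0 0 -7.1" --pt "0 0 0 0 0 0 -7.1" --pt "0 0 0 0 0 0 -7.1" --pt "0 0 0 0 0 0 -7.1" --pt "0 0 0 0 0 0 -7.1" --pt "0 0 0 0 0 0 -7.1" --pt "0 0 0 0 0 0 -7.1" --pt "0 0 0 0 0 0 -7.1" --pt "0 0 0 0 0 0 -7.1"

```text
time_s: 13.23
tool_pos: [0.5514, -0.0736, 0.3365]
tool_rot: [-180.0, -0.0, 52.5]
force: [0.5, -1.2, -0.9]
grip_width: 0.0724
```

>>> jog_arm --pt "0 0 0 0 0 0 -7.1" --pt "0 0 0 0 0 0 -7.1" --pt "0 0 0 0 0 0 -7.1" --pt "0 0 0 0 0 0 -4.6" --pt "0 0 0 0 0 0 0" --pt "0 0 0 0 0 0 0"

```text
time_s: 13.73
tool_pos: [0.5514, -0.0738, 0.3366]
tool_rot: [-180.0, -0.0, 77.9]
force: [-0.6, -0.8, 1.1]
grip_width: 0.0869
```

```bash
python3 - <<'E'
from h import *
o=status.get_obs();print(o['tool_pos'],o['tool_rot'],o['qpos'])
plan([.469,.158,.34],78)
E
```

```text
[ 0.55139014 -0.07380338  0.33656257] [-1.79997271e+02 -1.51524319e-02  7.79114771e+01] [-19.38943283   9.93918824  27.01584206 102.69762595  -4.85026428
  68.5010882   86.97016432]
turn about tool z -0.09 then shift tool [ 0.2096 -0.1288 -0.0034] |d| 0.246
```

>>> jog_arm --pt "0 0.026 -0.0161 0 0 0 0" --pt "0 0.0262 -0.0161 0 0 0 0" --pt "0 0.0262 -0.0161 0 0 0 0" --pt "0 0.0262 -0.0161 0 0 0 0" --pt "0 0.0262 -0.0161 0 0 0 0" --pt "0 0.0262 -0.0161 0 0 0 0" --pt "0 0.0262 -0.0161 0 0 0 0" --pt "0 0.0262 -0.0161 0 0 0 0" --pt "0 0 0 0 0 0 0" --pt "0 0 0 0 0 0 0" --pt "0 0 0 0 0 0 0"

```text
time_s: 14.65
tool_pos: [0.4688, 0.1572, 0.3367]
tool_rot: [180.0, 0.0, 78.0]
force: [0.1, -0.0, -0.4]
grip_width: 0.0868
```

```bash
python3 - <<'E'
from h import *
o=status.get_obs();print(o['tool_pos'],o['tool_rot'])
p=cams.camera_params('wrist'); im,d=cams.read_camera('wrist'); save('w3.png',im)
for n in ['scanner']:
    for q in outline_of('wrist',n)[:2]:
        P=cloud(p,'wrist',d,q['pixels']); P=P[P[:,2]>.015]
        r=cv2.minAreaRect((P[:,:2]*1000).astype(np.float32)); print(q['conf'],np.round(q['box']),r)
        t=np.radians(-12); B=np.array([[np.cos(t),-np.sin(t)],[np.sin(t),np.cos(t)]]); Q=P[:,:2]@B; x0=Q[:,0].min()
        for a in (.035,.045,.055,.065,.075):
            m=abs(Q[:,0]-x0-a)<.004
            if m.sum()>3: e=np.percentile(Q[m,1],[2,98]); print(a,B@[x0+a,e.mean()],e[1]-e[0])
for n in ['scanner_grip','scanner_foot','scanner_crown','scanner_nose']:
    for q in landmark_of('wrist',n)[:1]: print(n,q['conf'],np.round(q['position']),onplane(p,'wrist',[q['position'][::-1]],.027)[0])
E
```

```text
[0.46880345 0.15715009 0.33673119] [1.79982705e+02 2.12246432e-02 7.79733104e+01]
0.83 [288. 122. 394. 298.] ((488.46331787109375, 175.82528686523438), (102.13328552246094, 160.32009887695312), 76.1139144897461)
0.035 [0.43881737 0.16237296] 0.03454829509022023
0.045 [0.44858889 0.16024701] 0.03486502799993943
0.055 [0.45837833 0.15820538] 0.035061141260070094
0.065 [0.46815369 0.1560975 ] 0.035417902700262766
0.075 [0.47792335 0.15396276] 0.03580056660647715
0.56 [ 45. 184. 203. 262.] ((452.8476867675781, -39.23616027832031), (59.40362548828125, 271.5762023925781), 3.9563915729522705)
0.065 [ 0.45556421 -0.03607082] 0.0454595496426913
0.075 [ 0.4540254  -0.09140769] 0.1584585880835635
scanner_grip 0.69 [193. 316.] [0.46665236 0.15671985 0.027     ]
scanner_foot 0.65 [126. 314.] [0.40364675 0.16821838 0.027     ]
scanner_nose 0.64 [283. 391.] [0.58176952 0.21550044 0.027     ]
```

View pics/w3.png

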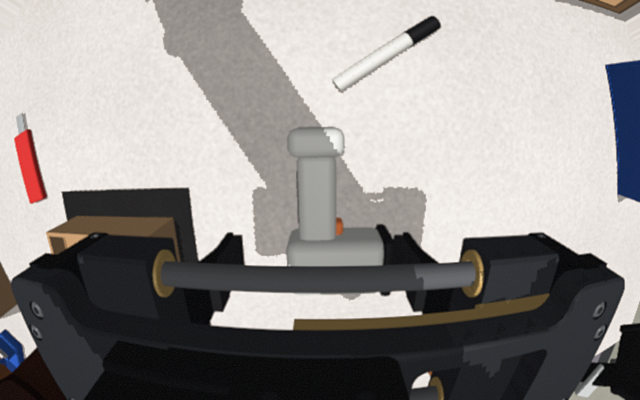

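The wrist picture shows the grey scanner's handle at column 317, centred and square between the fingers, with the foot at (315,142) and the trigger at (340,227). I'll grip it 8 mm nearer the head, closer to the centre of mass.

>>> jog_arm --pt "0 -0.001 0.008 0.026 0 0 0" --pt "0 0 0 0.03 0 0 0" --pt "0 0 0 0.03 0 0 0" --pt "0 0 0 0.03 0 0 0" --pt "0 0 0 0.02 0 0 0" --pt "0 0 0 0.01 0 0 0" --pt "0 0 0 0 0 0 0" --pt "0 0 0 0 0 0 0" --pt "1 0 0 0 0 0 0" --pt "1 0 0 0 0 0 0" --pt "1 0 0 0 0 0 0" --pt "1 0 0 0 0 0 0" --grip_force 45

```text
time_s: 15.95
tool_pos: [0.4767, 0.1551, 0.1918]
tool_rot: [179.9, -0.1, 78.1]
force: [0.5, -0.4, 0.6]
grip_width: 0.0679
```

>>> jog_arm --pt "1 0 0 0 0 0 0" --pt "1 0 0 0 0 0 0" --pt "1 0 0 0 0 0 0" --pt "1 0 0 0 0 0 0" --pt "1 0 0 -0.008 0 0 0" --pt "1 0 0 -0.015 0 0 0" --pt "1 0 0 -0.025 0 0 0" --pt "1 0 0 -0.03 0 0 0" --pt "1 0 0 -0.03 0 0 0" --pt "1 0 0 -0.03 0 0 0" --pt "1 0 0 0 0 0 0" --pt "1 0 0 0 0 0 0"

```text
time_s: 16.95
tool_pos: [0.4767, 0.1549, 0.3307]
tool_rot: [179.8, -0.1, 78.1]
force: [0.0, 0.7, -2.8]
grip_width: 0.0359
```

```bash
python3 chk.py 6 scanner divider; python3 -c "
from h import *
plan(C(-.010,-.008,.33),78.3)"
```

```text
[0.4767 0.1549 0.3307] [ 1.7984e+02 -1.4000e-01  7.8050e+01] C [-0.1487  0.2474  0.3307] 0.035949991496869074 [ 0.   0.7 -2.8]
top scanner 0.65 ztop 0.0554 C-rect [-458.5  374.6] [162.9 103.1] 79.9
top scanner 0.58 ztop 0.19 C-rect [-76.5 242.4] [41.8 45.2] 2.6
top divider 0.89 ztop 0.0483 C-rect [0.2 2. ] [144.4 231.7] 89.7
scene scanner 0.88 ztop 0.189 C-rect [-94.5 269.5] [ 77.2 103.6] 0.3
scene scanner 0.73 ztop 0.0579 C-rect [-457.4  374.7] [162.3 106.8] 80.7
scene divider 0.86 ztop 0.051 C-rect [-1.1 -3.1] [232.7 139.8] 0.1
turn about tool z -0.25 then shift tool [-0.255   0.1395 -0.0028] |d| 0.291
```

>>> jog_arm --pt "1 -0.0259 0.014 0 0 0 -0.2" --pt "1 -0.0259 0.014 0 0 0 0" --pt "1 -0.0259 0.014 0 0 0 0" --pt "1 -0.0259 0.014 0 0 0 0" --pt "1 -0.0259 0.014 0 0 0 0" --pt "1 -0.0259 0.014 0 0 0 0" --pt "1 -0.0259 0.014 0 0 0 0" --pt "1 -0.0259 0.014 0 0 0 0" --pt "1 -0.0259 0.014 0 0 0 0" --pt "1 -0.0259 0.014 0 0 0 0" --pt "1 0 0 0 0 0 0" --pt "1 0 0 0 0 0 0"

```text
time_s: 18.25
tool_pos: [0.5602, -0.1295, 0.3277]
tool_rot: [-179.9, 0.1, 78.0]
force: [-0.1, 1.2, -2.7]
grip_width: 0.0358
```

```bash
python3 - <<'E'
from h import *
o=status.get_obs();print(np.round(o['tool_pos'],4),np.round(o['tool_rot'],2),'C',np.round(inC(o['tool_pos']),4),o['grip_width'],np.round(o['force'],1))
p=cams.camera_params('scene'); im,d=cams.read_camera('scene'); save('s7.png',im[100:300,180:400].repeat(3,0).repeat(3,1))
P=inC(cloud(p,'scene',d,np.ones((400,640),bool))); 
S=P[(abs(P[:,0])<.13)&(abs(P[:,1])<.1)&(P[:,2]>.125)&(P[:,2]<.205)]
print(np.round(np.percentile(S,[1,50,99],axis=0),3))
h=S[S[:,0]>.03]; print('head',np.round(np.percentile(h,[1,99],axis=0),3)); f=S[S[:,0]<-.055]; print('foot',len(f),np.round(np.percentile(f,[1,99],axis=0),3))
E
```

```text
[ 0.5602 -0.1295  0.3277] [-1.799e+02  9.000e-02  7.800e+01] C [-0.0092 -0.0141  0.3277] 0.035798650441989516 [-0.1  1.2 -2.7]
[[-0.076 -0.04   0.14 ]
 [ 0.056  0.014  0.186]
 [ 0.085  0.062  0.193]]
head [[ 0.031 -0.04   0.14 ]
 [ 0.085  0.062  0.192]]
foot 46 [[-0.079 -0.037  0.173]
 [-0.056  0.007  0.192]]
```

View pics/s7.png

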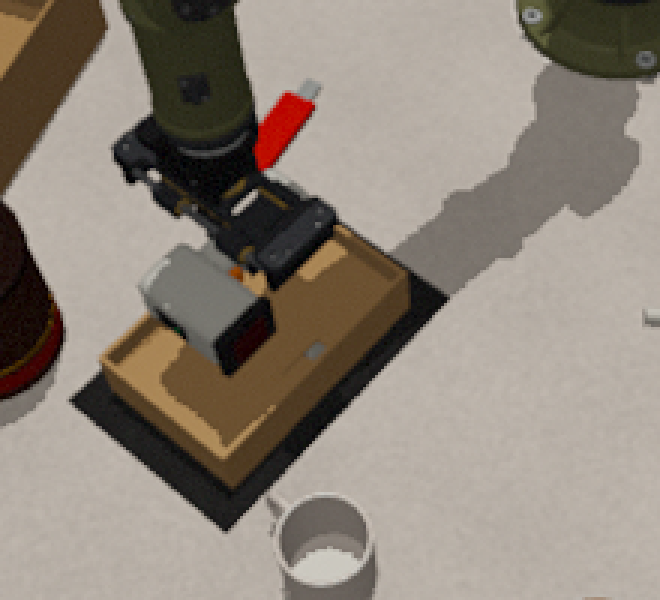

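The scanner is level over the flat divider, with its outline at carton x -79..85 and y -40..62 mm. I'll lower it and release.

>>> jog_arm --pt "1 0 0 0.025 0 0 0" --pt "1 0 0 0.025 0 0 0" --pt "1 0 0 0.02 0 0 0" --pt "1 0 0 0.01 0 0 0" --pt "1 0 0 0.005 0 0 0" --pt "1 0 0 0.003 0 0 0" --pt "1 0 0 0.002 0 0 0" --pt "1 0 0 0 0 0 0" --pt "1 0 0 0 0 0 0"

```text
time_s: 19.05
tool_pos: [0.5604, -0.126, 0.2419]
tool_rot: [-179.9, -0.1, 78.4]
force: [-9.1, 3.2, 13.9]
grip_width: 0.0356
```

```bash
cat > f.py <<'E'
from h import *
for c in ['scene','top']:
    p=cams.camera_params(c); im,d=cams.read_camera(c); save(c+'8.png',im[100:300,180:400].repeat(3,0).repeat(3,1) if c=='scene' else im)
    P=inC(cloud(p,c,d,np.ones((400,640),bool)))
    S=P[(abs(P[:,0])<.117)&(abs(P[:,1])<.072)&(P[:,2]>.03)&(P[:,2]<.12)]
    h=S[(S[:,0]>.03)&(S[:,2]>.065)]; print(c,'head',np.round(np.percentile(h,[1,99],axis=0),3)); f=S[(S[:,0]<-.055)&(S[:,2]>.065)]
    if len(f)>5: print('foot',len(f),np.round(np.percentile(f,[1,99],axis=0),3))
    dv=S[(S[:,2]<.06)]; k=np.linalg.lstsq(np.c_[dv[:,:2],np.ones(len(dv))],dv[:,2],rcond=None)[0]; print('floor plane',np.round(k,4),len(dv))
    h=h[h[:,2]>np.percentile(h[:,2],99)-.012]; k=np.linalg.lstsq(np.c_[h[:,:2],np.ones(len(h))],h[:,2],rcond=None)[0]; print('head top plane',np.round(k,3))
E
python3 f.py
```

```text
scene head [[ 0.031 -0.036  0.067]
 [ 0.085  0.066  0.107]]
foot 56 [[-0.08  -0.035  0.091]
 [-0.066  0.013  0.106]]
floor plane [0.0014 0.0044 0.0483] 1272
head top plane [-0.035 -0.002  0.103]
top head [[0.036 0.006 0.089]
 [0.082 0.066 0.104]]
foot 69 [[-0.081  0.001  0.071]
 [-0.057  0.015  0.102]]
floor plane [ 0.0004 -0.0012  0.0455] 1196
head top plane [-0.048 -0.018  0.103]
```

View pics/scene8.png

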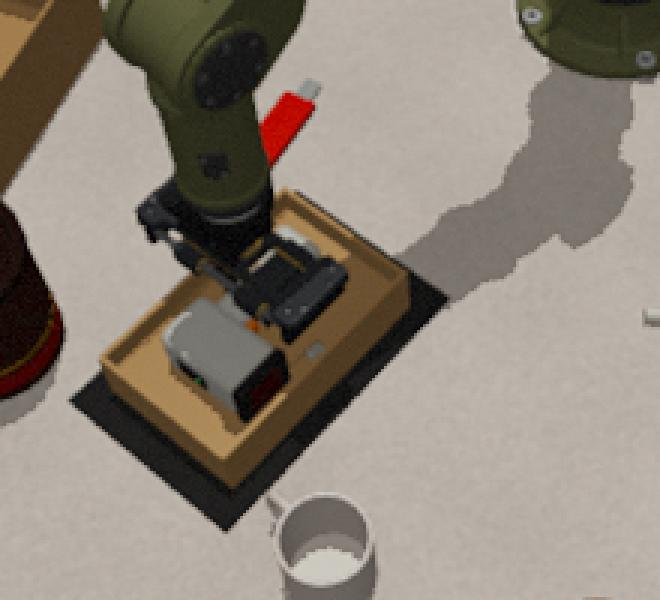

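The scanner sits on the divider: its top is at about 102 mm (46 + 54 expected), it is inside the walls, and it has a slight nose-down tilt of about 2°. I'll release it and retreat straight up.

>>> jog_arm --pt "0.7 0 0 0 0 0 0" --pt "0.4 0 0 0 0 0 0" --pt "0.3 0 0 0 0 0 0" --pt "0.3 0 0 0 0 0 0" --pt "0.3 0 0 0 0 0 0" --pt "0.3 0 0 -0.01 0 0 0" --pt "0.3 0 0 -0.02 0 0 0" --pt "0.3 0 0 -0.04 0 0 0" --pt "0.3 0 0 -0.04 0 0 0" --pt "0.3 0 0 -0.04 0 0 0" --pt "0.3 0 0 -0.04 0 0 0" --pt "0.3 0 0 0 0 0 0"

```text
time_s: 20.15
tool_pos: [0.5619, -0.1285, 0.4386]
tool_rot: [179.1, -0.1, 78.2]
force: [1.3, -0.2, -0.6]
grip_width: 0.0608
```

>>> jog_arm --pt "0.3 0.035 0 0 0 0 0" --pt "0.3 0.04 0 0 0 0 0" --pt "0.3 0.04 0 0 0 0 0" --pt "0.3 0.04 0 0 0 0 0" --pt "0.3 0.04 0 0 0 0 0" --pt "0.3 0.03 0 0 0 0 0" --pt "0.3 0 0 0 0 0 0" --pt "0.3 0 0 0 0 0 0"

```text
time_s: 20.82
tool_pos: [0.6063, 0.0958, 0.4286]
tool_rot: [-180.0, 0.0, 78.5]
force: [0.2, -1.4, -0.3]
grip_width: 0.0612
```

```bash
python3 f.py; python3 chk.py 9 scanner mug tape_roll coffee_tin | head -8; python3 -c "
import cv2
cv2.imwrite('pics/t9.png',cv2.resize(cv2.imread('pics/top8.png')[90:250,300:460],None,fx=3.6,fy=3.6))"
```

```text
scene head [[ 0.031 -0.036  0.066]
 [ 0.084  0.066  0.106]]
foot 177 [[-0.08  -0.033  0.067]
 [-0.055  0.014  0.106]]
floor plane [0.0011 0.0056 0.0484] 1560
head top plane [-0.036  0.002  0.104]
top head [[ 0.031 -0.038  0.088]
 [ 0.082  0.066  0.104]]
foot 226 [[-0.082 -0.034  0.069]
 [-0.056  0.015  0.103]]
floor plane [0.0005 0.0001 0.0454] 3031
head top plane [-0.017  0.007  0.1  ]
[0.6063 0.0918 0.429 ] [1.7997e+02 6.0000e-02 7.8170e+01] C [-0.0089  0.2118  0.429 ] 0.06136818814941413 [ 0.3 -1.   0.8]
top scanner 0.74 ztop 0.1012 C-rect [ 0.5 14.1] [103.5 163. ] 89.8
top scanner 0.62 ztop 0.0551 C-rect [-458.5  374.8] [162.9 103.6] 80.0
top mug 0.82 ztop 0.0909 C-rect [136.7 176.6] [69.6 23.5] 19.1
top tape_roll 0.63 ztop 0.0501 C-rect [ 52.7 435.5] [102.2 102.3] 37.0
top tape_roll 0.28 ztop 0.0593 C-rect [ 0.2 -0.4] [160.9 250.2] 89.9
top coffee_tin 0.77 ztop 0.1557 C-rect [ 161.4 -209.3] [142.5 143.4] 69.9
scene scanner 0.89 ztop 0.0575 C-rect [-459.2  375.2] [162.1 105.9] 80.5
```

View pics/t9.png

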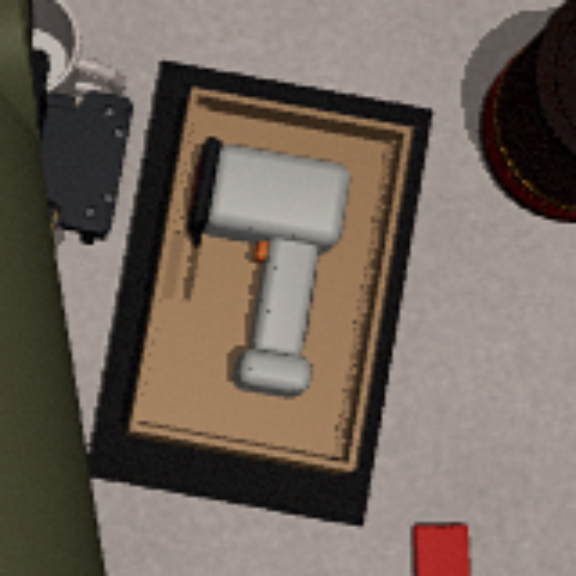

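The scanner lies flat on the divider, wholly inside the walls, and the gripper is clear. Handing in.

```bash
python3 -c "
from cell import env; print(env.sign_off())"
```

```text
the job is handed in; nothing more can be done
None
```

I packed the scanner kit as asked and handed it in after about 21 s of robot time, well within the 69 s limit. No verdict was reported.

- **Adapter box:** it lies flat on the carton's floor at about carton (-47, 7) mm. I let go of it while the divider was still upright. After the fold the divider hides both boxes, so I couldn't see them again.
- **Divider:** I folded it down with the closed fingers. It measures flat, with a slope of 0.006 rad or less and its top at about 46 mm.
- **Scanner:** the light-grey one lies on its side on the divider. Its outline runs about x -82 to 84 mm and y -38 to 66 mm in the carton frame, inside the limits.
- **Scanner tilt:** its top is at about 101 mm, close to the 100 mm expected. The two cameras disagreed slightly on its tilt (0.02 and 0.04 rad), but both are below 0.12. The head top may be slightly rounded.
- **Setting the scanner down:** the final lowering pressed with about 14 N, with the tool 4 mm higher than I had calculated. The pictures showed the scanner resting properly, so I released it there.
- **Bystanders:** in the last check the coffee tin and tape roll had not moved. The arm partly hid the mug, so its position was not confirmed. I did not measure the marker or box knife again, but nothing I did went near them.

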